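# Cover the parts box with the thin plate

### The arm

A 6-joint arm with a two-finger parallel gripper is mounted at the origin on the work surface. World frame = base frame: x ahead of the robot, y to its left, z up, the work surface at z = 0. Lengths are in m, angles in rad, forces in N, time in s.
With the tool pointing down it reaches from about 0.25 to 0.775 m from the base axis. Payload 4 kg.
Tool frame: the origin (TCP) lies at the very end of the fingers, on their centre line; the grasp point (between the pads) lies 19 mm behind it; z points along the fingers, y is the line along which they close (so a half turn about z gives the same grasp; the last joint's range is limited). The gripper opens to 94 mm and grips with 3 to 60 N. Pads are 16 mm wide; open, the fingers measure 119 mm over their backs; the gripper's body (75 mm by 177 mm) begins 78 mm behind the grasp point.
Start: joints at [-1.264, 0.087, 1.371, -0, 1.684, -0.103], TCP at [0.219, -0.504, 0.206] pointing down, gripper open.
Joint ranges: [-3.1, 3.1], [-0.76, 2.03], [0.27, 2.55], [-1.08, 4.22], [0.17, 2.65], [-2.57, 2.57]. Speed limits (rad/s): [2.79, 2.79, 3.14, 3.14, 3.14, 3.14].

### API

Orientations are given as [roll, pitch, yaw] about the fixed x, y, z axes, in that order (R = Rz(yaw) Ry(pitch) Rx(roll)).
In Python, from bench import robot, vision gives the robot as it stands.
- The arm moves only by the shell command python3 -m crank 'ROWS'. ROWS is JSON, a list of rows, each a list of 3 entries, a list of its own where there are three numbers: the closure, from 0 (fully open) to 1 (shut), then the shift along the tool's x, y, z in m, then the turn, a rotation vector about the tool's x, y, z in degrees. A call has 1 to 8 rows; each row shifts and turns the commanded pose from where the row before left it, along the tool's axes as they then stand; what a row does not reach is not made up. A row lasts 1/10 s, in which the tool goes at most 50 mm and 8.59 degrees, less where a joint would pass 70% of its speed; a pose out of reach is approached as far as the arm can. A call with a gripper value outside its range is refused whole. The fingers move at their own pace and stop on an object; the grip force is fixed at half the most. Time passes only in rows, so rows that do not move let the fingers close. It gives the time, the measured TCP pose, the force, the opening and the grip force at its end, in the units of the state.
- robot.get_obs(): the state, without advancing time (a new reading comes with each control period).
- vision.snapshot(name): name is "scene" or "top" or "wrist"; returns a dict with "color" (400x640x3 uint8, red, green, blue), "z_map" (400x640 float32, m along the optical axis (not along the pixel's ray), 0 where there is no reading), "fx", "fy", "cx", "cy" (pixels), "R" (3x3) and "t" (3): a world point X has camera coordinates R X + t. Camera axes: x right, y down, z forward; pixel columns grow to the right and rows downward; lengths in m; the calibration is good to about 2 mm. A picture is of the moment at which its call begins.
- robot.close_job(): hands the job in; it is judged then, once.
The state is a dict: "time": time; "joint_positions": joint angles; "qvel": joint speeds; "joint_torque": joint torques, N m; "tool_pos": TCP position; "ee_rot": TCP orientation; "wrist_force": force on the tool from outside, world axes, zero at the start; "wrist_torque": the same for the moment, N m; "width": finger opening in m; "finger_force": force on a finger pad.
Only numpy, scipy, OpenCV 4.12 (cv2) and the standard library are available. Lean on these libraries where they do the work, as an engineer would, in place of code of your own. Each camera call takes 0.05 s, during which the arm holds its last target. There are 200 camera calls.

### The job

On the watch repairer's bench, two thin pale metal plates lie on the low wooden case. Slide the longer one out over the case's front edge, the one towards the robot, until its end sticks out about 4 cm, grip it there and carry it to the long narrow open card box of watch wheels. Lower it onto the rim before letting go, so that it lies flat, lengthwise and centred as a cover; leave the shorter plate where it lies.

Things in the scene. Friction and masses are not known exactly. Their poses are not given: they have to be found in the camera images.
- plate: Longer thin aluminium plate, 150 x 54 x 2 mm, about 50 g, loose, flat on the left or right half of the case, wholly inside its edges; too thin to pick up there, but pressed from above with closed fingertips (5 to 15 N) it can be dragged. Origin: centre of underside; x along its length, y across, z up. Starts with x within 6 degrees of the case's x, near end 15 to 35 mm behind the front edge.
- short_plate: Shorter thin aluminium plate, 85 x 44 x 2 mm, loose, beside the longer one on the case; to be left alone. Origin: centre of its underside, x along its 85 mm.
- case: Low shut wooden case, fixed, 200 (x) x 210 (y) x 60 mm high, flat top, on the left or right of the bench. Origin: centre of its underside on the bench. Front edge at its x = -100 mm, top at z = 60 mm; its -x axis points out over the front edge, roughly towards the robot. Nothing taller than 35 mm stands in front of it.
- parts_box: Long narrow open card box holding brass watch wheels, fixed, 92 (x) x 44 (y) x 50 mm high outside, walls 4 mm, rim at z = 50 mm. Origin: centre of its underside; x along its length. The long plate overhangs it by 29 mm at each end. On the other side of the bench from the case; a larger square box stands beyond it (+x) and a round tin 30 mm high beside it.
Mind the look-alikes: they are no part of the job. What is shaped like the plate but red is not meant. Leave any green look-alike of the parts_box alone.

How it is judged:
By the outcome, as a careful person would: the job done as asked, in the order asked, and still so for the second after the job is handed in, with the robot touching nothing.
It also fails if it takes over 51 s, if anything falls off the work surface, if the arm or the gripper's body presses on something with over 40 N, if the wrist force passes 120 N, or if a joint passes its speed limit or range.

## Working session

There is one attempt and no reset: what is moved stays moved. The work goes in short steps, Python scripts to look and compute and a shell command to move; the robot and the scene stay as the last step left them, time stands still between calls to the robot, and variables do not carry over. Pictures are saved under pics/ and viewed, at most 10 in all, crops included, and the job is handed in when it is done.

```bash
mkdir -p pics; ls
cat > h.py <<'E'
import numpy as np, cv2
from bench import robot, vision
def snap(n,f=None):
    s=vision.snapshot(n)
    if f: cv2.imwrite('pics/'+f,s['color'][:,:,::-1])
    return s
def world(s):
    z=s['z_map']; v,u=np.mgrid[:z.shape[0],:z.shape[1]]
    P=np.stack([(u-s['cx'])/s['fx']*z,(v-s['cy'])/s['fy']*z,z],-1)
    W=(P-s['t'])@s['R']; W[z==0]=np.nan
    return W
E
python3 - <<'E'
from h import *
s=snap('top','top0.png'); np.savez('top0.npz',W=world(s),c=s['color'])
print(s['R'],s['t'],s['fx'])
s=snap('scene','scene0.png'); np.savez('scene0.npz',W=world(s),c=s['color'])
print(robot.get_obs())
E
```

```text
pics
[[ 0.02994514 -0.99940038  0.01738322]
 [-0.99007034 -0.03204628 -0.13687131]
 [ 0.1373463  -0.01311198 -0.9904363 ]] [-0.03317154  0.55480242  1.26406299] 512.2052597555921
{'time': 0.1, 'joint_positions': array([-1.26412294e+00,  8.78716453e-02,  1.37210578e+00, -1.72423562e-05,
        1.68361175e+00, -1.03098574e-01]), 'qvel': array([ 5.71805496e-04, -1.24844734e-03, -2.66716964e-03,  1.27408022e-04,
        1.55339357e-04, -8.97004079e-05]), 'joint_torque': array([ 2.62678062e-03, -3.41253912e+01, -3.03302479e+01,  7.19923689e-02,
        3.03870672e-02, -1.07038854e-04]), 'tool_pos': array([ 0.21895823, -0.5039878 ,  0.20442505]), 'ee_rot': array([-3.13960498e+00, -1.88427750e-04,  4.09769852e-01]), 'wrist_force': array([-1.09179541,  0.6874961 , -0.5105172 ]), 'wrist_torque': array([ 0.03739504, -0.03566335,  0.03146556]), 'finger_force': 0.0, 'width': 0.09393219058349848}
```

View pics/top0.png

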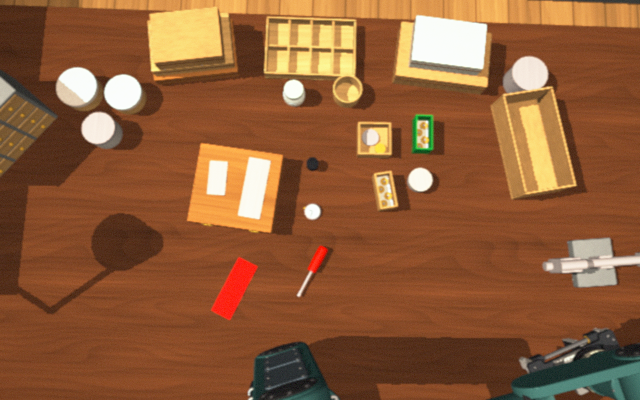

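View pics/scene0.png

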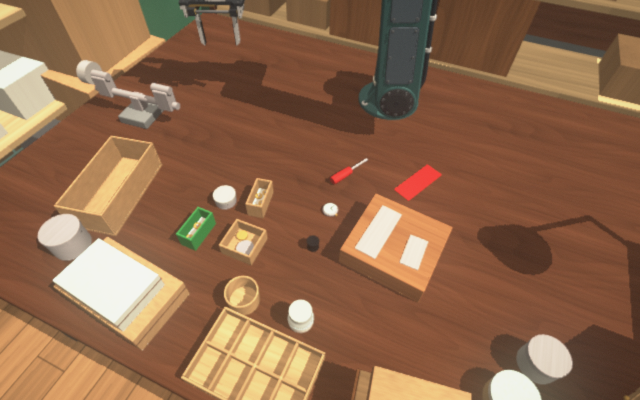

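The top view shows the case at px (188–283, 144–233), the long plate at (255,188) and the short one at (217,178). The parts box is at (385,190), with the square box at (374,139), the tin at (420,180) and the green look-alike at (424,133). Next I'll measure them.

```bash
cat > m.py <<'E'
from h import *
def rect(P):
    c,(w,h),a=cv2.minAreaRect((P[:,:2]*1000).astype(np.float32))
    b=cv2.boxPoints((c,(w,h),a)); e=b[1]-b[0]; f=b[2]-b[1]
    l=e if np.hypot(*e)>np.hypot(*f) else f
    ang=np.degrees(np.arctan2(l[1],l[0])); ang=(ang+90)%180-90
    return np.round(c,1),np.round(sorted((w,h)),1),round(ang,2)
def comp(mask,u,v):
    n,L=cv2.connectedComponents(mask.astype(np.uint8),connectivity=4); return L==L[v,u]
E
python3 - <<'E'
from m import *
d=np.load('top0.npz');W=d['W'];c=d['c'].astype(int)
print('z plate',W[188,255],W[215,225])
white=(c.min(2)>165)&((c.max(2)-c.min(2))<50)
for n,(u,v) in dict(plate=(255,188),short=(217,178)).items():
    m=comp(white,u,v); print(n,m.sum(),rect(W[m]),np.median(W[m][:,2]))
z=W[...,2]
m=comp((z>.053)&(z<.07),225,215); print('case',m.sum(),rect(W[m]),np.median(W[m][:,2]))
for nm,f in (('top',d),('scene',np.load('scene0.npz'))):
    Wf=f['W'];zz=Wf[...,2]
    b=(zz>.042)&(zz<.058)&(Wf[...,0]>.45)&(Wf[...,0]<.75)&(Wf[...,1]<.02)&(Wf[...,1]>-.3)
    n,L,st,ce=cv2.connectedComponentsWithStats(b.astype(np.uint8))
    for i in range(1,n):
        if st[i,4]>40: print(nm,ce[i],st[i,4],rect(Wf[L==i]),np.median(Wf[L==i][:,2]))
d=np.load('scene0.npz');W=d['W'];c=d['c'].astype(int)
white=(c.min(2)>165)&((c.max(2)-c.min(2))<50)
for u,v in((379,232),(414,252)):
    m=comp(white,u,v); print('scene',m.sum(),rect(W[m]))
z=W[...,2];m=comp((z>.053)&(z<.07),400,230); print('case',m.sum(),rect(W[m]))
E
```

```text
z plate [0.57849307 0.14516125 0.0614394 ] [0.50851804 0.21652038 0.05942273]
plate 1271 (array([579.6, 148. ]), array([ 49.7, 150.1]), np.float32(-9.9)) nan
short 578 (array([601.9, 241.5]), array([43.7, 84. ]), np.float32(-3.87)) nan
case 6586 (array([580. , 196.5]), array([201.4, 211.1]), np.float32(83.44)) 0.0605333686282875
top [422.83636364 141.5       ] 110 (array([ 721.3, -278.3]), array([43. , 54.8]), np.float32(0.18)) 0.048896457217481926
top [385.07216495 189.42268041] 194 (array([ 587.3, -182.4]), array([45.6, 92.3]), np.float32(11.77)) 0.04927815738957496
scene [258.17094017 193.11538462] 234 (array([ 585. , -183.1]), array([44.7, 94.6]), np.float32(11.02)) 0.049949249083205215
scene [201.39333333 216.74      ] 150 (array([ 721. , -278.6]), array([42.5, 57.4]), np.float32(0.2)) 0.0496738468941028
scene 1103 (array([578.8, 149.1]), array([ 47.4, 150.2]), np.float32(-9.92))
scene 564 (array([600.8, 242.1]), array([42.6, 85.9]), np.float32(-2.11))
case 6245 (array([578.4, 195. ]), array([205.4, 210.4]), np.float32(83.58))
```

```bash
cat > go.py <<'E'
import sys
from h import *
from scipy.spatial.transform import Rotation as Ro
o=robot.get_obs(); R=Ro.from_euler('xyz',o['ee_rot'])
x,y,z,yaw=map(float,sys.argv[1:5])
print('shift mm',np.round(R.inv().apply(np.array([x,y,z])*1000-o['tool_pos']*1000),1),
 'turn',np.round((R.inv()*Ro.from_euler('xyz',[180,0,yaw],degrees=True)).as_rotvec(degrees=True),2),o['time'])
E
python3 -m crank '[[1,[0,0,0],[0,0,8.4]],[1,[0,0,0],[0,0,8.4]],[1,[0,0,0],[0,0,8.4]],[1,[0,0,0],[0,0,8.2]],[1,[0.015,-0.044,0],[0,0,0]],[1,[0.015,-0.044,0],[0,0,0]],[1,[0.015,-0.044,0],[0,0,0]],[1,[0.015,-0.044,0],[0,0,0]]]'
python3 -m crank '[[1,[0.015,-0.044,0],[0,0,0]],[1,[0.015,-0.044,0],[0,0,0]],[1,[0.015,-0.044,0],[0,0,0]],[1,[0.015,-0.044,0],[0,0,0]],[1,[0.015,-0.044,0],[0,0,0]],[1,[0.015,-0.044,0],[0,0,0]],[1,[0.015,-0.044,0],[0,0,0]],[1,[0.015,-0.044,0],[0,0,0]]]'
python3 go.py .579 .1485 .08 -9.9
python3 -c "
from m import *
d=np.load('top0.npz');W=d['W'];print(W[180,420],W[180,432],W[180,408],W[192,420],W[288,234],W[212,313])"
```

```text
time: 0.9
tool_pos: [0.3088, -0.3397, 0.2049]
ee_rot: [-3.141, 0.001, -0.174]
wrist_force: [1.0, -0.8, 0.3]
width: 0.0333
finger_force: 0.0
time: 1.7
tool_pos: [0.4877, -0.0134, 0.2051]
ee_rot: [3.141, 0.0, -0.173]
wrist_force: [0.6, -0.1, -1.0]
width: 0.0003
finger_force: 0.0
shift mm [  62.1 -175.3  125. ] turn [ 0.02  0.02 -0.01] 1.7
[ 0.61797052 -0.27490335  0.03203405] [ 0.62484424 -0.31336722  0.0007547 ] [ 0.61749501 -0.24443783  0.02906202] [ 0.59163496 -0.2815529   0.00124057] [0.32864213 0.19246564 0.00668344] [ 0.52840786 -0.00180182  0.01248874]
```

```bash
python3 -m crank '[[1,[0.015,-0.044,0],[0,0,0]],[1,[0.015,-0.044,0],[0,0,0]],[1,[0.015,-0.044,0],[0,0,0]],[1,[0.017,-0.043,0],[0,0,0]],[1,[0,0,0.045],[0,0,0]],[1,[0,0,0.045],[0,0,0]],[1,[0,0,0.035],[0,0,0]],[1,[0,0,0],[0,0,0]]]'
python3 go.py .579 .1485 .062 -9.9
python3 -c "
from h import *
s=snap('wrist','w1.png')"
```

```text
time: 2.5
tool_pos: [0.5735, 0.1457, 0.0728]
ee_rot: [3.137, 0.014, -0.173]
wrist_force: [-0.7, 0.3, 0.0]
width: 0.0004
finger_force: 0.0
shift mm [ 5.1 -3.8 10.7] turn [ 0.28  0.81 -0.  ] 2.5
```

View pics/w1.png

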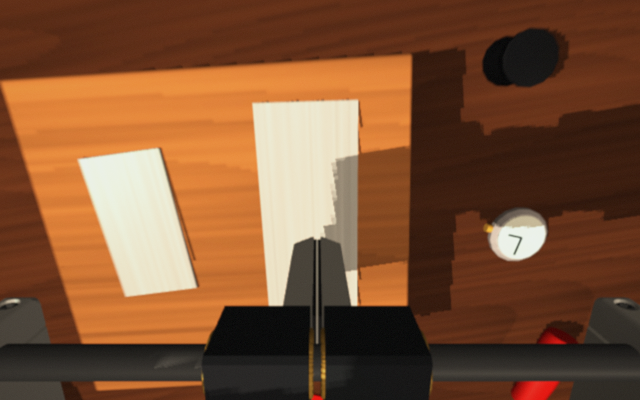

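The wrist view shows the closed fingertips (≈317,240) above the long plate (columns 253–360), nearly on its centre line. Now I'll lower slowly.

```bash
python3 -m crank '[[1,[0.002,-0.001,0.004],[0,0,0]],[1,[0,0,0],[0,0,0]],[1,[0,0,0],[0,0,0]]]'
python3 -m crank '[[1,[0,0,0.005],[0,0,0]],[1,[0,0,0.004],[0,0,0]],[1,[0,0,0.002],[0,0,0]],[1,[0,0,0],[0,0,0]]]'
```

```text
time: 2.85
tool_pos: [0.5823, 0.1471, 0.079]
ee_rot: [-3.14, -0.004, -0.173]
wrist_force: [0.0, -0.4, -0.0]
width: 0.0008
finger_force: 0.0
time: 3.25
tool_pos: [0.5803, 0.1469, 0.0648]
ee_rot: [3.141, 0.001, -0.173]
wrist_force: [0.0, -0.0, 0.3]
width: 0.0007
finger_force: 0.0
```

```bash
python3 -m crank '[[1,[0,0,0.002],[0,0,0]],[1,[0,0,0.001],[0,0,0]],[1,[0,0,0],[0,0,0]]]'
python3 -m crank '[[1,[0,0,0.001],[0,0,0]],[1,[0,0,0],[0,0,0]]]'
```

```text
time: 3.55
tool_pos: [0.5808, 0.147, 0.0625]
ee_rot: [3.142, -0.0, -0.173]
wrist_force: [0.2, 0.2, -0.3]
width: 0.0004
finger_force: 0.0
time: 3.75
tool_pos: [0.5809, 0.147, 0.0623]
ee_rot: [-3.142, -0.001, -0.173]
wrist_force: [-0.6, -0.5, 4.0]
width: 0.0007
finger_force: 2.0
```

```bash
python3 -m crank '[[1,[0,0,0.001],[0,0,0]],[1,[0,0,0],[0,0,0]]]'
```

```text
time: 3.95
tool_pos: [0.581, 0.147, 0.0623]
ee_rot: [-3.141, -0.001, -0.173]
wrist_force: [-3.1, -0.7, 8.0]
width: 0.0005
finger_force: 3.9
```

```bash
python3 -m crank '[[1,[0,0,0.0006],[0,0,0]],[1,[-0.003,0,0],[0,0,0]],[1,[-0.005,0,0],[0,0,0]],[1,[-0.006,0,0],[0,0,0]],[1,[-0.006,0,0],[0,0,0]]]'
python3 - <<'E'
from m import *
s=snap('top');W=world(s);c=s['color'].astype(int)
white=(c.min(2)>165)&((c.max(2)-c.min(2))<50)&(W[...,2]<.066)
n,L,st,ce=cv2.connectedComponentsWithStats(white[140:260,190:290].astype(np.uint8))
for i in range(1,n):
    if st[i,4]>150: print(rect(W[140:260,190:290][L==i]))
E
```

```text
time: 4.45
tool_pos: [0.5643, 0.1504, 0.0623]
ee_rot: [-3.14, -0.008, -0.173]
wrist_force: [3.4, -0.8, 5.1]
width: -0.0001
finger_force: 2.6
(array([517.4, 158.8]), array([53.5, 54.7]), np.float32(-8.46))
```

```bash
python3 -m crank '[[1,[-0.006,0,0.0006],[0,0,0]],[1,[-0.006,0,0.0004],[0,0,0]],[1,[-0.006,0,0],[0,0,0]],[1,[-0.006,0,0],[0,0,0]],[1,[-0.006,0,0],[0,0,0]]]'
python3 -m crank '[[1,[-0.006,0,0],[0,0,0]],[1,[-0.005,0,0],[0,0,0]],[1,[-0.003,0,0],[0,0,0]],[1,[0,0,0],[0,0,0]]]'
python3 - <<'E'
from m import *
s=snap('top','top2.png');W=world(s);c=s['color'].astype(int)
white=(c.min(2)>165)&((c.max(2)-c.min(2))<50)&(W[...,2]<.066)
n,L,st,ce=cv2.connectedComponentsWithStats(white[140:260,190:290].astype(np.uint8))
for i in range(1,n):
    if st[i,4]>80: print(ce[i],rect(W[140:260,190:290][L==i]))
E
```

```text
time: 5.0
tool_pos: [0.5359, 0.1556, 0.0623]
ee_rot: [-3.139, -0.011, -0.174]
wrist_force: [5.9, -1.2, 7.1]
width: 0.0008
finger_force: 3.5
time: 5.4
tool_pos: [0.5216, 0.1582, 0.0623]
ee_rot: [-3.139, -0.01, -0.173]
wrist_force: [3.2, -1.6, 8.9]
width: 0.0007
finger_force: 3.9
[27.11016949 24.69491525] (array([634.8, 242.1]), array([20.4, 44.4]), np.float32(-83.03))
[52.42816092 90.98563218] (array([470.9, 167.7]), array([49.8, 51.6]), np.float32(80.45))
```

View pics/top2.png

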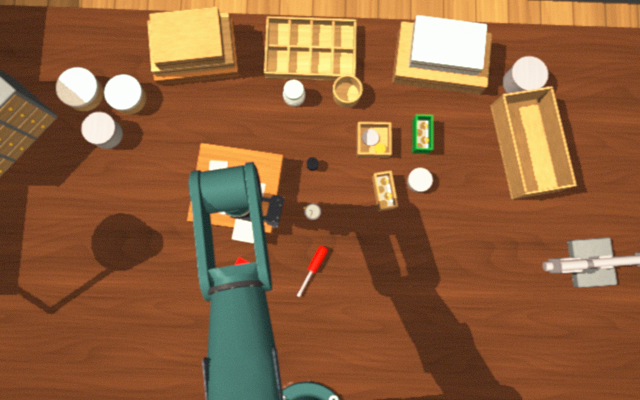

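The plate's near end shows at about px (244,243), sticking out about 30 mm, so I'll drag it 11 mm more and lift.

```bash
python3 -m crank '[[1,[-0.004,0,0],[0,0,0]],[1,[-0.004,0,0],[0,0,0]],[1,[-0.003,0,0],[0,0,0]],[1,[0,0,0],[0,0,0]],[1,[0,0,0],[0,0,0]]]'
python3 -m crank '[[1,[0,0,-0.004],[0,0,0]],[1,[0,0,-0.02],[0,0,0]],[0.1,[0,0,-0.03],[0,0,0]],[0.1,[0,0,-0.03],[0,0,0]],[0.1,[-0.03,0,0],[0,0,0]],[0.1,[-0.035,0,0],[0,0,0]],[0.1,[0,0,0],[0,0,0]]]'
python3 - <<'E'
from m import *
for k,roi in (('top',(140,260,190,290)),('scene',(140,310,330,460))):
    s=snap(k,k+'3.png');W=world(s);c=s['color'].astype(int);a,b,e,f=roi
    white=((c.min(2)>160)&((c.max(2)-c.min(2))<50)&(W[...,2]<.068))[a:b,e:f]
    n,L,st,ce=cv2.connectedComponentsWithStats(white.astype(np.uint8))
    for i in range(1,n):
        if st[i,4]>80: print(k,ce[i]+[e,a],st[i,4],rect(W[a:b,e:f][L==i]))
E
```

```text
time: 5.95
tool_pos: [0.511, 0.1601, 0.0623]
ee_rot: [-3.139, -0.01, -0.173]
wrist_force: [4.0, -0.8, 8.2]
width: 0.0004
finger_force: 4.0
time: 6.65
tool_pos: [0.439, 0.1716, 0.1419]
ee_rot: [3.141, 0.004, -0.171]
wrist_force: [-0.4, -1.3, 0.3]
width: 0.037
finger_force: 0.0
top [216.83506944 177.49305556] 576 (array([602.2, 241.8]), array([43.4, 85.4]), np.float32(-2.16))
top [251.08737864 203.58391123] 721 (array([531.2, 157.2]), array([ 54.2, 106.6]), np.float32(-8.07))
scene [391.64081633 212.04387755] 980 (array([487.5, 164.4]), array([ 53.1, 191.4]), np.float32(-8.57))
scene [413.50623886 251.78253119] 561 (array([601. , 242.1]), array([42.7, 84.4]), np.float32(-2.18))
```

View pics/scene3.png

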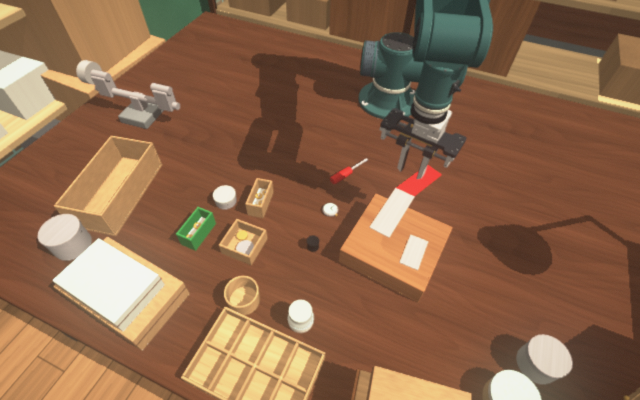

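The scene view shows the plate jutting out at about (393,212), fingers above its near end. A tighter fit of its pose comes next.

Run:
```python
from m import *
for k,roi in (('scene',(150,310,330,460)),('top',(140,260,190,290))):
    s=snap(k);W=world(s);c=s['color'].astype(int);a,b,e,f=roi
    white=((c.min(2)>150)&((c.max(2)-c.min(2))<55)&(W[...,2]<.067)&(W[...,2]>.05))
    if k=='top': white&=True
    M=np.zeros_like(white);M[a:b,e:f]=white[a:b,e:f]
    M=cv2.morphologyEx(M.astype(np.uint8),cv2.MORPH_OPEN,np.ones((3,3)))
    n,L,st,ce=cv2.connectedComponentsWithStats(M)
    for i in range(1,n):
        if st[i,4]>200:
            P=W[L==i]; print(k,st[i,4],rect(P),P[:,0].min(),P[:,0].max())
            xs=np.arange(.46,.62,.02); 
            print([(round(x,2),*np.round([P[abs(P[:,0]-x)<.006][:,1].min(),P[abs(P[:,0]-x)<.006][:,1].max()],4)) for x in xs if (abs(P[:,0]-x)<.006).sum()>5])
print(robot.get_obs()['tool_pos'],robot.get_obs()['width'])
```

```text
scene 972 (array([509.3, 161.3]), array([ 54.1, 150.4]), np.float32(-8.05)) 0.43199799690080015 0.5848863061614475
[(np.float64(0.46), np.float64(0.1421), np.float64(0.1959)), (np.float64(0.48), np.float64(0.1404), np.float64(0.1926)), (np.float64(0.5), np.float64(0.1354), np.float64(0.19)), (np.float64(0.52), np.float64(0.1321), np.float64(0.1865)), (np.float64(0.54), np.float64(0.1301), np.float64(0.1826)), (np.float64(0.56), np.float64(0.1271), np.float64(0.1809)), (np.float64(0.58), np.float64(0.1277), np.float64(0.1773))]
scene 555 (array([601.7, 242.1]), array([42.8, 85.8]), np.float32(-2.06)) 0.5586825159578693 0.6444224515308488
[(np.float64(0.56), np.float64(0.223), np.float64(0.2628)), (np.float64(0.58), np.float64(0.2217), np.float64(0.2637)), (np.float64(0.6), np.float64(0.2212), np.float64(0.2633))]
top 569 (array([602.5, 241.7]), array([45.3, 85.4]), np.float32(-3.07)) 0.5598091585959339 0.6448986763035932
[(np.float64(0.56), np.float64(0.2212), np.float64(0.2645)), (np.float64(0.58), np.float64(0.2223), np.float64(0.2642)), (np.float64(0.6), np.float64(0.2207), np.float64(0.2645))]
top 648 (array([536.9, 156.3]), array([53.7, 95.2]), np.float32(-7.73)) 0.4878719031420265 0.5859602247582463
[(np.float64(0.5), np.float64(0.1346), np.float64(0.164)), (np.float64(0.52), np.float64(0.1324), np.float64(0.1701)), (np.float64(0.54), np.float64(0.1283), np.float64(0.1784)), (np.float64(0.56), np.float64(0.1267), np.float64(0.1792)), (np.float64(0.58), np.float64(0.1247), np.float64(0.1775))]
[0.44326329 0.17095366 0.14251934] 0.0531567646022164
```

```bash
python3 -m crank '[[0,[0.005,0,0],[0,0,-1.4]],[0,[0,0,0],[0,0,0]],[0,[0,0,0],[0,0,0]],[0,[0,0,0],[0,0,0]]]'; python3 go.py .4565 .1687 .043 -8.5
```

```text
time: 7.25
tool_pos: [0.448, 0.1701, 0.1426]
ee_rot: [3.141, 0.0, -0.149]
wrist_force: [-0.2, -0.3, 0.1]
width: 0.0848
finger_force: 0.0
shift mm [ 8.6  0.1 99.6] turn [ 0.01  0.03 -0.05] 7.25
```

```bash
python3 -m crank '[[0,[0.0085,0,0.02],[0,0,0]],[0,[0,0,0.03],[0,0,0]],[0,[0,0,0],[0,0,0]],[0,[0,0,0],[0,0,0]]]'; python3 -m crank '[[0,[0,0,0.02],[0,0,0]],[0,[0,0,0.02],[0,0,0]],[0,[0,0,0.0095],[0,0,0]],[0,[0,0,0],[0,0,0]],[0,[0,0,0],[0,0,0]]]'; python3 go.py .4565 .1687 .043 -8.5
```

```text
time: 7.65
tool_pos: [0.4558, 0.1689, 0.0927]
ee_rot: [3.141, 0.001, -0.149]
wrist_force: [-0.0, 0.4, -0.9]
width: 0.094
finger_force: 0.0
time: 8.15
tool_pos: [0.4571, 0.1692, 0.0447]
ee_rot: [-3.141, -0.002, -0.149]
wrist_force: [0.3, 0.3, 0.3]
width: 0.094
finger_force: 0.0
shift mm [-0.5  0.6  1.7] turn [-0.04 -0.11 -0.02] 8.15
```

```bash
python3 -m crank '[[0.3,[0,0,0.001],[0,0,0]],[0.4,[0,0,0],[0,0,0]],[0.5,[0,0,0],[0,0,0]],[0.6,[0,0,0],[0,0,0]],[0.7,[0,0,0],[0,0,0]],[1,[0,0,0],[0,0,0]]]'; python3 -m crank '[[1,[0,0,0],[0,0,0]],[1,[0,0,0],[0,0,0]]]'
python3 - <<'E'
from m import *
s=snap('wrist','w4.png')
E
```

```text
time: 8.75
tool_pos: [0.4562, 0.1689, 0.0424]
ee_rot: [3.142, -0.0, -0.149]
wrist_force: [0.2, 1.0, 0.2]
width: 0.0524
finger_force: 30.0
time: 8.95
tool_pos: [0.4562, 0.1689, 0.0424]
ee_rot: [3.142, -0.0, -0.149]
wrist_force: [-0.3, 0.5, 1.2]
width: 0.0526
finger_force: 30.0
```

View pics/w4.png

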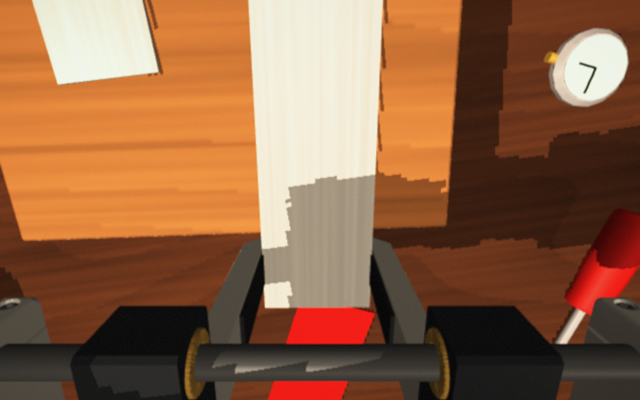

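The wrist view shows both fingers on the plate's long edges (about px 262 and 372, row 270), gripped at 30 N. Lift.

```bash
python3 -m crank '[[1,[0,0,-0.003],[0,0,0]],[1,[0,0,-0.007],[0,0,0]],[1,[0,0,-0.012],[0,0,0]],[1,[0,0,-0.018],[0,0,0]],[1,[0,0,-0.018],[0,0,0]],[1,[0,0,-0.015],[0,0,0]],[1,[0,0,-0.007],[0,0,0]],[1,[0,0,0],[0,0,0]]]'
cat > fit.py <<'E'
from m import *
from scipy.spatial.transform import Rotation as Ro
o=robot.get_obs(); t=o['tool_pos']; yaw=o['ee_rot'][2]
s=snap('scene','fit.png');W=world(s);c=s['color'].astype(int)
a=np.array([np.cos(yaw),np.sin(yaw)]);b=np.array([-a[1],a[0]])
D=W-t; l=D[...,:2]@a; w=D[...,:2]@b
M=((c.min(2)>140)&((c.max(2)-c.min(2))<60)&(abs(D[...,2]-.017)<.03)&(l>-.04)&(l<.15)&(abs(w)<.032))
M=cv2.morphologyEx(M.astype(np.uint8),cv2.MORPH_OPEN,np.ones((3,3)))>0
P=W[M]; G=l[M]; k=(G>.02)
A=np.c_[G[k],w[M][k],np.ones(k.sum())]
co=np.linalg.lstsq(A,P[k][:,2],rcond=None)[0]
print('n',M.sum(),'slope deg long,cross',np.round(np.degrees(co[:2]),2),'z at centre',round(co@[.054,0,1],4),rect(P),'l range',np.round([G.min(),G.max()],4))
print(np.round(t,4),np.round(o['ee_rot'],3),o['width'],o['finger_force'],o['time'])
E
python3 fit.py
```

```text
time: 9.8
tool_pos: [0.4572, 0.1692, 0.1243]
ee_rot: [-3.14, -0.003, -0.149]
wrist_force: [0.7, 0.8, -0.4]
width: 0.0525
finger_force: 30.0
n 998 slope deg long,cross [-0.48  0.39] z at centre 0.1448 (array([510. , 161.1]), array([ 54.2, 149.8]), np.float32(-8.53)) l range [-0.0215  0.1283]
[0.4572 0.1692 0.1243] [-3.14e+00 -3.00e-03 -1.49e-01] 0.05250876653163689 29.998571276664734 9.8
```

```bash
python3 -m crank '[[1,[0.0035,0.0095,0],[0,0,0]],[1,[0.008,0.022,0],[0,0,0]],[1,[0.012,0.0315,0],[0,0,0]],[1,[0.012,0.0315,0],[0,0,0]],[1,[0.012,0.0315,0],[0,0,0]],[1,[0.012,0.0315,0],[0,0,0]],[1,[0.012,0.0315,0],[0,0,0]],[1,[0.012,0.0315,0],[0,0,0]]]'
python3 -m crank '[[1,[0.012,0.0315,0],[0,0,0]],[1,[0.012,0.0315,0],[0,0,0]],[1,[0.012,0.0315,0],[0,0,0]],[1,[0.008,0.022,0],[0,0,0]],[1,[0.0035,0.0095,0],[0,0,0]],[1,[0,0,0],[0,0,-2]],[1,[0,0,0],[0,0,-4]],[1,[0,0,0],[0,0,-5]]]'
python3 -m crank '[[1,[0,0,0],[0,0,-5]],[1,[0,0,0],[0,0,-3]],[1,[0,0,0],[0,0,-0.9]],[1,[0,0,0],[0,0,0]],[1,[0,0,0],[0,0,0]]]'
python3 fit.py; python3 go.py .5339 -.1934 .05 11.4
```

```text
time: 10.65
tool_pos: [0.5053, -0.0635, 0.1211]
ee_rot: [3.141, 0.002, -0.149]
wrist_force: [1.2, 1.9, -0.0]
width: 0.0523
finger_force: 30.0
time: 11.45
tool_pos: [0.5337, -0.1928, 0.1214]
ee_rot: [-3.14, 0.002, 0.047]
wrist_force: [0.4, 0.5, -1.5]
width: 0.0529
finger_force: 30.0
time: 11.95
tool_pos: [0.5342, -0.1929, 0.1221]
ee_rot: [-3.141, 0.0, 0.198]
wrist_force: [0.6, 0.2, 0.4]
width: 0.0528
finger_force: 30.0
n 955 slope deg long,cross [-0.85 -0.03] z at centre 0.1423 (array([ 586.9, -182.2]), array([ 54.4, 148.7]), np.float32(11.47)) l range [-0.0206  0.1282]
[ 0.5342 -0.1929  0.1221] [-3.141  0.     0.198] 0.05277137030524506 29.99852478504181 11.95
shift mm [-0.4  0.4 72.2] turn [-0.01  0.02 -0.04] 12.0
```

View pics/fit.png

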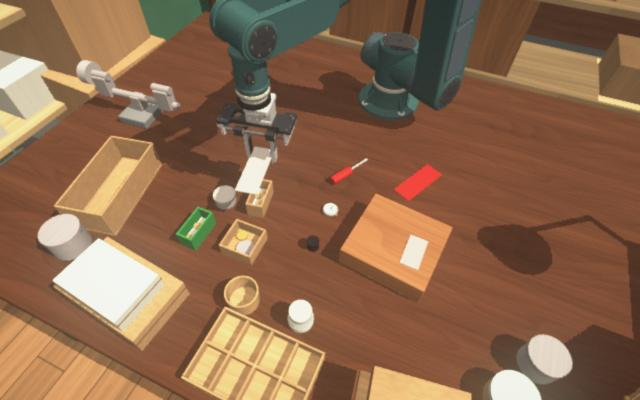

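The plate hangs level over the parts box, at about px (254,172). Lowering.

```bash
python3 -m crank '[[1,[-0.0012,0.0005,0.006],[0,0,0]],[1,[0,0,0.015],[0,0,0]],[1,[0,0,0.02],[0,0,0]],[1,[0,0,0.02],[0,0,0]],[1,[0,0,0.01],[0,0,0]],[1,[0,0,0.004],[0,0,0]],[1,[0,0,0],[0,0,0]],[1,[0,0,0],[0,0,0]]]'
python3 fit.py
python3 - <<'E'
from m import *
s=snap('top','top5.png');im=s['color'][130:250,330:450,::-1]
cv2.imwrite('pics/c5.png',cv2.resize(im,None,fx=4,fy=4,interpolation=cv2.INTER_CUBIC))
E
```

```text
time: 12.8
tool_pos: [0.5339, -0.1942, 0.0482]
ee_rot: [3.141, -0.001, 0.199]
wrist_force: [-0.3, -0.6, -0.7]
width: 0.0529
finger_force: 30.0
n 879 slope deg long,cross [-0.61 -0.98] z at centre 0.0683 (array([ 586.9, -183.2]), array([ 54.7, 147.2]), np.float32(12.01)) l range [-0.0194  0.1276]
[ 0.5339 -0.1942  0.0482] [ 3.141e+00 -1.000e-03  1.990e-01] 0.052866185164374815 29.998604357242584 12.8
```

View pics/c5.png

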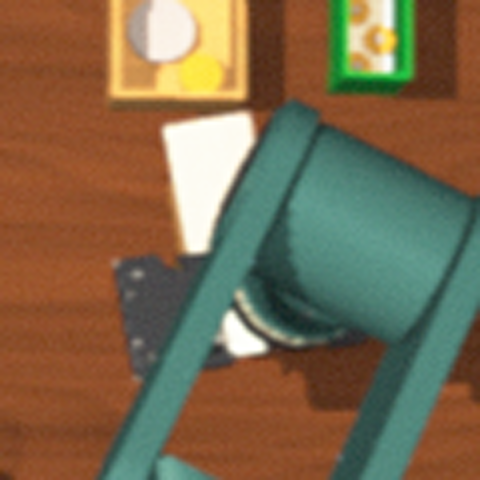

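The top view shows the plate over the box, clear of the square box at the top left. Setting it down while I watch the force.

```bash
python3 -m crank '[[1,[0,-0.0006,0.005],[0,0,0]],[1,[0,0,0.004],[0,0,0]],[1,[0,0,0.003],[0,0,0]],[1,[0,0,0.001],[0,0,0]],[1,[0,0,0],[0,0,0]],[1,[0,0,0],[0,0,0]]]'
python3 -m crank '[[1,[0,0,0.001],[0,0,0]],[1,[0,0,0],[0,0,0]],[1,[0,0,0],[0,0,0]]]'
python3 -m crank '[[1,[0,0,0.001],[0,0,0]],[1,[0,0,0],[0,0,0]],[1,[0,0,0],[0,0,0]]]'
```

```text
time: 13.5
tool_pos: [0.5332, -0.1933, 0.0344]
ee_rot: [3.141, 0.0, 0.199]
wrist_force: [0.2, -0.0, -0.8]
width: 0.0528
finger_force: 30.0
time: 13.8
tool_pos: [0.5333, -0.1933, 0.0335]
ee_rot: [3.141, -0.0, 0.199]
wrist_force: [0.0, -0.1, -0.2]
width: 0.0525
finger_force: 30.0
time: 14.1
tool_pos: [0.5333, -0.1933, 0.0325]
ee_rot: [3.141, -0.0, 0.199]
wrist_force: [-0.7, 0.2, 0.1]
width: 0.0526
finger_force: 30.0
```

```bash
python3 -m crank '[[1,[0,0,0.0007],[0,0,0]],[1,[0,0,0],[0,0,0]],[1,[0,0,0],[0,0,0]]]'
python3 -m crank '[[1,[0,0,0.0006],[0,0,0]],[1,[0,0,0],[0,0,0]],[1,[0,0,0],[0,0,0]]]'
```

```text
time: 14.4
tool_pos: [0.5334, -0.1933, 0.0323]
ee_rot: [3.141, -0.0, 0.199]
wrist_force: [-1.0, 0.6, 5.2]
width: 0.0526
finger_force: 30.0
time: 14.7
tool_pos: [0.5334, -0.1934, 0.0321]
ee_rot: [3.141, -0.001, 0.199]
wrist_force: [-1.8, 0.9, 6.4]
width: 0.0523
finger_force: 30.0
```

Rim contact. I'll relax the preload and open.

```bash
python3 -m crank '[[1,[0,0,-0.001],[0,0,0]],[1,[0,0,0],[0,0,0]],[0.42,[0,0,0],[0,0,0]],[0.4,[0,0,0],[0,0,0]],[0.3,[0,0,0],[0,0,0]],[0.2,[0,0,0],[0,0,0]],[0.15,[0,0,0],[0,0,0]],[0.15,[0,0,0],[0,0,0]]]'
python3 fit.py
```

```text
time: 15.5
tool_pos: [0.5332, -0.1932, 0.0319]
ee_rot: [-3.142, 0.0, 0.199]
wrist_force: [-0.7, -0.0, 0.7]
width: 0.0793
finger_force: 0.0
n 886 slope deg long,cross [ 0.22 -1.35] z at centre 0.0531 (array([ 584.4, -182.8]), array([ 54.8, 151. ]), np.float32(11.26)) l range [-0.0232  0.1278]
[ 0.5332 -0.1932  0.0319] [-3.142  0.     0.199] 0.07928653528367699 0.0 15.5
```

Released and flat. I'll raise straight up, back off towards the robot and check from above.

```bash
python3 -m crank '[[0.1,[0,0,-0.01],[0,0,0]],[0.1,[0,0,-0.03],[0,0,0]],[0.1,[0,0,-0.04],[0,0,0]],[0.1,[0,0,-0.04],[0,0,0]],[0.1,[-0.04,0,-0.02],[0,0,0]],[0.1,[-0.04,0,0],[0,0,0]],[0.1,[-0.045,0,0],[0,0,0]],[0.1,[-0.045,0,0],[0,0,0]]]'
python3 -m crank '[[0.1,[-0.04,0,0],[0,0,0]],[0.1,[-0.03,0,0],[0,0,0]],[0.1,[0,0,0],[0,0,0]],[0.1,[0,0,0],[0,0,0]]]'
python3 - <<'E'
from m import *
for k,roi in (('top',(120,260,350,410)),('scene',(130,240,225,300))):
    s=snap(k,k+'6.png');W=world(s);c=s['color'].astype(int);a,b,e,f=roi
    M=((c.min(2)>140)&((c.max(2)-c.min(2))<60)&(abs(W[...,2]-.052)<.012))
    M[:a]=0;M[b:]=0;M[:,:e]=0;M[:,f:]=0
    M=cv2.morphologyEx(M.astype(np.uint8),cv2.MORPH_OPEN,np.ones((3,3)))
    n,L,st,ce=cv2.connectedComponentsWithStats(M)
    for i in range(1,n):
        if st[i,4]>200:
            P=W[L==i]; A=np.c_[P[:,:2]-P[:,:2].mean(0),np.ones(len(P))]
            print(k,st[i,4],rect(P),np.linalg.lstsq(A,P[:,2],rcond=None)[0])
s=snap('top');cv2.imwrite('pics/c6.png',cv2.resize(s['color'][110:270,180:460,::-1],None,fx=2.8,fy=2.8,interpolation=cv2.INTER_CUBIC))
E
```

```text
time: 16.35
tool_pos: [0.3653, -0.227, 0.1733]
ee_rot: [3.14, -0.001, 0.2]
wrist_force: [0.9, -0.2, 0.0]
width: 0.0848
finger_force: 0.0
time: 16.75
tool_pos: [0.2981, -0.2409, 0.1731]
ee_rot: [3.14, -0.002, 0.197]
wrist_force: [0.2, -0.4, -0.6]
width: 0.0844
finger_force: 0.0
top 1234 (array([ 586.7, -182.1]), array([ 54.2, 150.3]), np.float32(11.57)) [0.0007639  0.00315455 0.05194736]
scene 897 (array([ 583.9, -183. ]), array([ 54.8, 152.6]), np.float32(11.8)) [0.00117037 0.00271243 0.05352468]
```

View pics/c6.png

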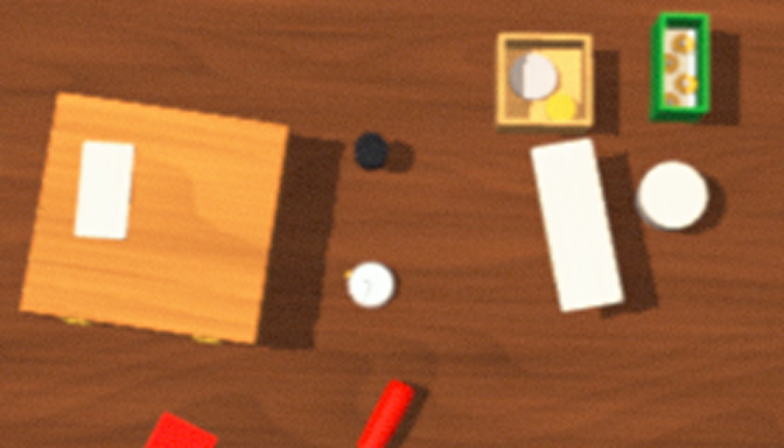

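The crop shows the plate (≈577,225) covering the box flat and lengthwise, with the short plate still on the case (≈104,190). Each camera puts the plate's centre about 1 mm from the box's centre and its angle within 1°.

```bash
python3 -c "
from bench import robot
print(robot.close_job())"
```

```text
the job is handed in; nothing more can be done
None
```

The longer plate was slid out about 4 cm, gripped there, carried over and set down flat on the parts box, centred to about 1 mm and within 1° lengthwise; the short plate didn't move, and the job was handed in at about 17 s.

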